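Clamp a mounted section in the specimen vise to its gauge mark

TASK

The red mounted section lies on the bed of the small specimen vise, in front of the open jaws. With a fingertip, push it along the bed in between the jaws until it rests against the steel stop at the back, then roll the knurled wheel under the fingertip, its top going away from you, until the sprung pad has closed on the section and the two black pointers stand in the green part of the gauge strip; never overtighten it into the red. Pick nothing up, close the jaw with its wheel and not by shoving the carriage, leave the other things where they are, and finish with the hand clear of everything.

Things in the scene. Friction and masses are not known exactly. Their poses are not given: they have to be found in the camera images.
- vise: specimen vise, fixed on the bench: grey base plate, x -85 to +45, y -80 to +80 (mm, in this frame, as all vise x, y, z here), flat bed at z = 14. Origin on the bench; x away from the robot, y left towards the wheel, z up, turned by the vise's yaw. The fixed jaw is at the right: flat steel face at y = -54, x -21 to +23, z up to 46
- section_2: the red mounted section: a resin disc, 30 mm across, 18 mm high, about 37 g, loose, standing flat on the bed in front of the jaws (a black and a smaller green one stand behind the vise); origin at the centre of its underside, z up
- home (a point): point on the bed (vise x 0, y -39, z 14), axes as the vise's, where the centre of the red section's underside lies when the section touches both the stop and the fixed jaw. The dark steel stop stands at the back between the jaws: near face at vise x = +15, y -56 to -26, z up to 29.5
- wheel_centre (a point): centre of the knurled wheel, axes as the vise's: dark steel with bright knurls and one white one, radius 24 mm, 16 mm wide in y, upright on its axis along y, top at z = 63, upper part free to the touch (bearings beside it reach z = 48). Its rim grips well (friction about 1.1); 3 to 5 N along the rim turn it and it stays where it is left
- wheel (a joint): turn of the knurled wheel, rad, 0 to 9; grows as its top goes away from the robot (vise +x), which drives the carriage right (vise -y) by 3.0 mm per rad. At 0 the jaws are 41 mm open (jaw face to pad), so the pad meets the 30 mm section at about 3.7. Starts at 0.3 to 2.0
- pad (a joint): how far the sprung pad is pressed back to the carriage, m: 0 while it touches nothing, 0.015 at its end; grows by 3 mm per rad of the wheel once on the section; spring 1.2 N + 0.6 N per mm. The black pointers are over the strip's white part at 0, over the green (5 mm wide) from 0.0065 to 0.0115, then over the red (overtightened)
- carriage: aluminium carriage, 56 mm wide about vise x = 0, z up to 47, with two black bar pointers on top (z 51) either side of the white-green-red gauge strip (z 50). The strip belongs to the steel pad in front of it on two sprung pins (x -20 to +13, z 19 to 41). Origin: the vise's origin at wheel 0, moving to vise -y. About 20 N would shove it by hand, which is not wanted
- section_3: bystander: black mounted section, disc 30 mm in diameter, 15 mm high, loose on the bench behind the vise; origin at the centre of its underside
- section_4: bystander: green mounted section, disc 25 mm in diameter, 20 mm high, loose on the bench behind the vise; origin at the centre of its underside
- dropper_bottle_1: bystander: brown dropper bottle, 33 mm in diameter, 102 mm high, loose on the bench behind the vise; origin at the centre of its underside
- tweezers: bystander: gold-coloured tweezers, 134 mm long, 9 mm high, lying loose on the bench to the left of the vise; origin at their middle on the bench
There are look-alikes about, which are no part of the job. What is shaped like the section_2 but orange or purple is not meant.

How it is judged (in metres and radians):
On the way:
1. the red section is pushed between the open jaws against the stop (x of section_2 in the frame of home above -0.003 m and y of section_2 in the frame of home between -0.003 and 0.012 m and value of joint pad below 0.003 m), for 0.2 s.
At the end, for the whole second after the job is handed in: the pad presses on the red section and is pressed back by 6.5 to 11.5 mm (pointers in the green), the section stands flat on the bed within 4 mm of home, touching stop and fixed jaw, at rest (value of joint pad between 0.0065 and 0.0115 m and horizontal distance between section_2 and home below 0.004 m and z of section_2 in the frame of home below 0.002 m and angle between section_2's own z axis and vertical below 0.06 rad and contact force between carriage and section_2 above 2 N and linear speed of section_2 below 0.005 m/s).
It fails at once if the clamp is overtightened: the pointers go more than 1 mm into the red (value of joint pad above 0.0125 m).
It fails at once if the red section is lifted off the bed by more than 6 mm (z of section_2 in the frame of home above 0.006 m).
It fails at once if the red section is pushed off the bed (z of section_2 in the frame of home below -0.004 m).
It fails at once if the carriage or its pad is shoved by hand with more than 12 N (contact force between any of the fingers, the arm and carriage above 12 N).
It fails at once if a bystander is moved more than 20 mm (distance of any of section_3, section_4, dropper_bottle_1, tweezers from where it was at the start of the episode above 0.02 m).
It also fails if it takes over 67 s, if anything falls off the work surface, if the arm or the gripper's body presses on something with over 40 N, if the wrist force passes 120 N, or if a joint passes its speed limit or range.

ROBOT

A 7-joint arm with a two-finger parallel gripper is mounted at the origin on a cart in front of the work surface, level with it; the furniture and walls round the work are solid. World frame = base frame: x ahead of the robot, y to its left, z up, the work surface at z = 0. Lengths are in m, angles in degrees, forces in N, time in s.
With the tool pointing down it reaches from about 0.425 to 0.8 m from the base axis. Payload 8.3 kg.
Tool frame: the origin (TCP) lies at the very end of the fingers, on their centre line; the grasp point (between the pads) lies 19 mm behind it; z points along the fingers, y is the line along which they close (so a half turn about z gives the same grasp; the last joint's range is limited). The gripper opens to 85 mm and grips with 20 to 120 N. Pads are 22 mm wide; open, the fingers measure 114 mm over their backs; the gripper's body (76 mm by 85 mm) begins 54 mm behind the grasp point. The pads swing forward as they close: fully open they stand 13 mm farther back than shut.
Start: joints at [66.87, 21.967, 0.94, 78.501, -0.361, 79.538, -2.664], TCP at [0.209, -0.589, 0.231] pointing down, gripper open.
Joint ranges: [-169.22, 169.22], [-14.56, 117.87], [-87.37, 89.26], [10.42, 133.3], [-82.24, 262.24], [0.94, 117.77], [-172.7, 172.7]. Speed limits (degrees/s): [136.94, 136.94, 172.46, 172.46, 180, 180, 180].

INTERFACE

Orientations are given as a 3x3 rotation matrix whose columns are the frame's x, y, z axes.
In Python, from station import get_obs, read_camera, get_calibration, sign_off gives the robot as it stands. The module is installed in compiled form; this text tells all that it offers.
- The arm moves only by the shell command python3 -m crank 'ROWS' [FORCE]. ROWS is JSON, a list of rows, each a list of 7 numbers: the shift along the tool's x, y, z in mm, then the turn, a rotation vector about the tool's x, y, z in rad, then the opening, from 0 (shut) to 1 (fully open). A call has 1 to 12 rows; each row is the pose to reach, as a shift and turn from the pose commanded when the call began, along the tool's axes at that moment; what a row does not reach only later rows make up. A row lasts 1/10 s, in which the tool goes at most 50 mm and 8.59 degrees, less where a joint would pass 70% of its speed; a pose out of reach is approached as far as the arm can. A call with a gripper value outside its range is refused whole. The fingers move at their own pace and stop on an object; FORCE is the grip in N (left out, the last holds). Time passes only in rows, so rows that repeat a pose let the fingers close. It gives the time, the measured TCP pose, the force, the opening and the grip force at its end, in the units of the state.
- get_obs(): the state, without advancing time (a new reading comes with each control period).
- read_camera(name): name is "scene" or "top" or "wrist"; returns (picture, depth): 480x640x3 uint8, red, green, blue; 480x640 float32, m along the optical axis (not along the pixel's ray), 0 where there is no reading.
- get_calibration(name): a dict with "fx", "fy", "cx", "cy" (pixels), "xyz" and "rotation" of the camera in the world; the wrist camera has in their place "mount" (4x4, takes a point from camera to tool coordinates, whose origin is the TCP and whose axes are the flange's). Camera axes: x right, y down, z forward; pixel columns grow to the right and rows downward; lengths in m; the calibration is good to about 2 mm. A picture is of the moment at which its call begins: read the wrist's pose just before it. get_calibration takes no time and is no camera call.
- sign_off(): hands the job in; it is judged then, once.
The state is a dict: "t": time; "joint_pos": joint angles; "joint_velocities": joint speeds; "effort": joint torques, N m; "tool_pos": TCP position; "eef_rot": TCP orientation; "ft_force": force on the tool from outside, world axes, zero at the start; "wrist_torque": the same for the moment, N m; "opening": finger opening in m; "gripper_force": force on a finger pad.
Only numpy, scipy, OpenCV 4.12 (cv2) and the standard library are available. Lean on these libraries where they do the work, as an engineer would, in place of code of your own. Each camera call takes 0.05 s, during which the arm holds its last target. There are 200 camera calls.

## Working session

There is one attempt and no reset: what is moved stays moved. The work goes in short steps, Python scripts to look and compute and a shell command to move; the robot and the scene stay as the last step left them, time stands still between calls to the robot, and variables do not carry over. Pictures are saved under pics/ and viewed, at most 10 in all, crops included, and the job is handed in when it is done.

```bash
mkdir -p pics
cat > h.py <<'E'
import numpy as np, cv2
from station import *
def ray(cal,u,v,R=None,p=None):
    d=np.array([(u-cal['cx'])/cal['fx'],(v-cal['cy'])/cal['fy'],1.])
    return np.array(cal['rotation'])@d, np.array(cal['xyz'])
def plane(cal,u,v,z):
    d,o=ray(cal,u,v); return o+d*(z-o[2])/d[2]
E
python3 - <<'E'
from h import *
o=get_obs(); print({k:np.round(v,3).tolist() for k,v in o.items()})
for n in('scene','top'):
    p,d=read_camera(n); cv2.imwrite(f'pics/{n}0.png',p[:,:,::-1]); np.savez(f'{n}0.npz',p=p,d=d)
    print(n,get_calibration(n))
E
```

```text
{'t': 0.0, 'joint_pos': [66.872, 22.016, 0.938, 78.562, -0.363, 79.539, -2.665], 'joint_velocities': [0.036, -0.013, 0.019, 0.051, 0.041, 0.082, 0.028], 'effort': [0.0, -62.76, 0.844, -37.182, 0.017, 0.014, -0.0], 'tool_pos': [0.209, -0.589, 0.23], 'eef_rot': [[0.942, 0.334, -0.001], [0.334, -0.942, 0.002], [-0.0, -0.002, -1.0]], 'ft_force': [-0.981, 0.206, -0.529], 'wrist_torque': [0.037, -0.038, -0.012], 'gripper_force': 0.0, 'opening': 0.085}
scene {'fx': 587.9822474280327, 'fy': 587.9822474280327, 'cx': 317.0415169561345, 'cy': 244.79369845539713, 'xyz': array([ 3.33130549e-04, -4.73576998e-01,  6.07091727e-01]), 'rotation': array([[ 0.65566091, -0.45205617,  0.60477598],
       [-0.75498921, -0.40312553,  0.51718576],
       [ 0.01000362, -0.79569782, -0.60561118]])}
top {'fx': 442.87648877658205, 'fy': 442.87648877658205, 'cx': 317.5272595992301, 'cy': 245.6225849119521, 'xyz': array([ 0.33286706, -0.04451805,  0.88786565]), 'rotation': array([[-1.58436252e-02, -9.80887678e-01,  1.93928707e-01],
       [-9.99868422e-01,  1.62179203e-02,  3.42485104e-04],
       [-3.48105974e-03, -1.93897764e-01, -9.81015565e-01]])}
```

View pics/top0.png

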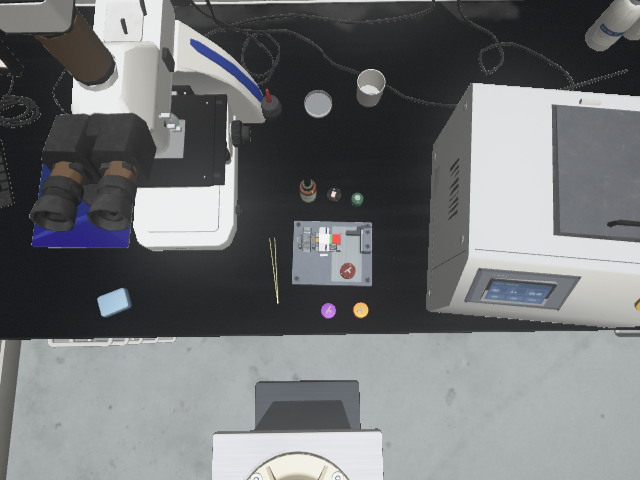

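View pics/scene0.png

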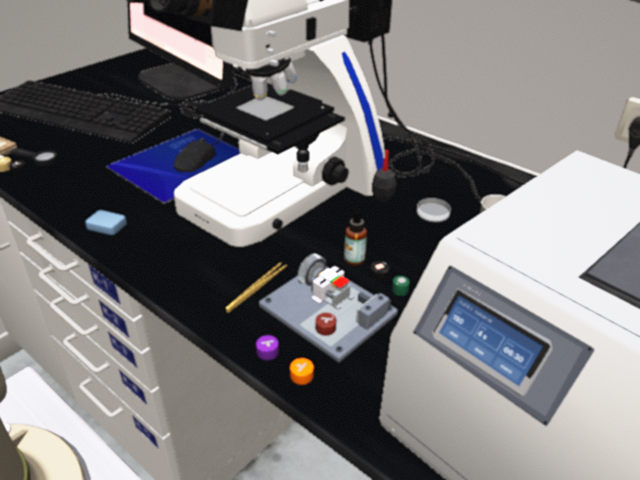

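The top view shows the vise plate at cols 292–372, rows 221–287. Discs in view: dark red (347,270) on the bed, purple (328,311) and orange (361,311) in front of the vise, black (334,195) and green (357,199) behind it. The dark red one on the bed fits the description. I'll confirm it in an enlarged crop.

Run:
```python
from h import *
z=np.load('top0.npz');p=z['p'];d=z['d'];c=get_calibration('top')
cr=p[180:325,265:395]; cv2.imwrite('pics/crop1.png',cv2.resize(cr[:,:,::-1],None,fx=4.1,fy=4.1,interpolation=cv2.INTER_CUBIC))
hsv=cv2.cvtColor(p,cv2.COLOR_RGB2HSV).astype(int)
# height map
v,u=np.mgrid[:480,:640]
D=np.stack([(u-c['cx'])/c['fx'],(v-c['cy'])/c['fy'],np.ones_like(u)],-1)*d[...,None]
W=D@c['rotation'].T+c['xyz']
m=np.zeros((480,640),np.uint8); s=(slice(212,296),slice(284,382))
m[s]=((p.max(2)[s]>60)).astype(np.uint8)
m=cv2.morphologyEx(m,cv2.MORPH_OPEN,np.ones((3,3)))
n,l,st,ce=cv2.connectedComponentsWithStats(m);k=1+np.argmax(st[1:,4]);print(st[k])
cnt=max(cv2.findContours((l==k).astype(np.uint8),0,1)[0],key=cv2.contourArea)
P=np.array([plane(c,*q[0],0.014)[:2] for q in cnt],np.float32)
r=cv2.minAreaRect(P*1000);print(r,cv2.boxPoints(r))
red=((hsv[...,0]<6)|(hsv[...,0]>174))&(hsv[...,1]>120)&(p[...,0]>60)
rm=np.zeros((480,640),np.uint8);rm[255:295,325:372]=red[255:295,325:372]
cn=max(cv2.findContours(rm,0,1)[0],key=cv2.contourArea);(x,y),rr=cv2.minEnclosingCircle(cn);print(x,y,rr,plane(c,x,y,.030))
print('plate h',np.median(W[275:283,310:330,2]),'disc', np.median(W[265:275,343:352],(0,1)))
```

```text
[ 292  220   80   67 5128]
((490.9064636230469, -72.16243743896484), (157.94793701171875, 131.9385986328125), 87.7516098022461) [[ 421.88965   -148.48752  ]
 [ 553.7267    -153.6637   ]
 [ 559.9233       4.1626434]
 [ 428.08624      9.338821 ]]Traceback (most recent call last):
  File "<stdin>", line 18, in <module>
ValueError: max() iterable argument is empty
```

View pics/crop1.png

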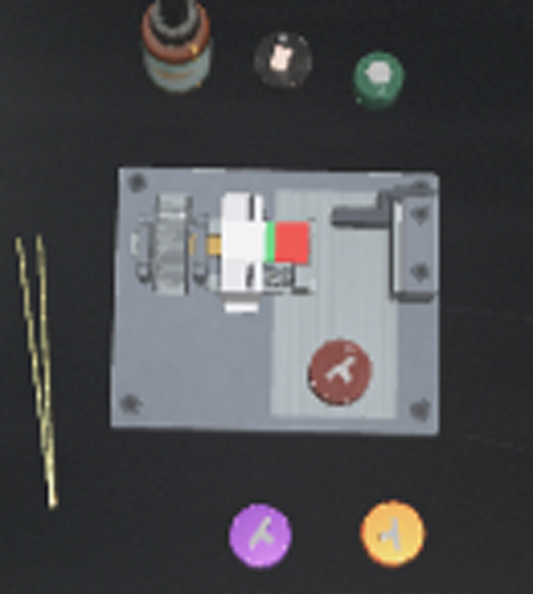

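The crop confirms the dark red disc standing on the bed at crop (340,371), which is full-frame (347.9,270.5). Purple and orange stand off the vise, on the bench. The pad and gauge strip are at crop (290,243) and the wheel at (172,245).

```bash
cat >> h.py <<'E'
YAW=np.deg2rad(-2.25); VO=np.array([.5109,-.0730])
VR=np.array([[np.cos(YAW),-np.sin(YAW)],[np.sin(YAW),np.cos(YAW)]])
def w2v(p): return (VR.T@(np.array(p)[:2]-VO))*1000
def v2w(x,y): return VO+VR@(np.array([x,y])/1000)
E
python3 - <<'E'
from h import *
z=np.load('top0.npz');c=get_calibration('top')
T=lambda u,v,h:w2v(plane(c,265+u/4.1,180+v/4.1,h)).round(1)
print('disc',T(340,368,.032), plane(c,347.9,269.8,.032))
print('fixed jaw face',T(391,245,.046),'jaw near end',T(412,290,.046),'stop near face', T(350,224,.0295))
print('wheel',T(172,194,.039),T(172,293,.039),T(172,245,.063),'w edges',T(156,245,.063),T(190,245,.063))
print('pad face',T(312,245,.041),'strip green/red', T(275,243,.05))
# scene camera check of disc
s=np.load('scene0.npz');cs=get_calibration('scene')
print('scene disc',w2v(plane(cs,326,320,.032)))
for x,y in((-63,-33),(-92,-30),(-25,-36),(0,-39)): print(x,y,v2w(x,y),np.hypot(*v2w(x,y)))
E
```

```text
disc [-56.5 -31.9] [ 0.45306465 -0.10262946  0.032     ]
fixed jaw face [  0.8 -54.6] jaw near end [-20.7 -64.6] stop near face [ 14.2 -36.2]
wheel [24.9 50. ] [-23.4  48.7] [-5.2 48.6] w edges [-5.3 56. ] [-5.  40.2]
pad face [  1.  -17.4] strip green/red [-0.4  0.4]
scene disc [-56.40943843 -33.5459378 ]
-63 -33 [ 0.446653   -0.10350119] 0.4584881632476579
-92 -30 [ 0.41779313 -0.09936497] 0.4294467369208307
-25 -36 [ 0.48450592 -0.10799075] 0.49639499321151215
0 -39 [ 0.50936887 -0.11196993] 0.5215303525418177
```

Run:
```python
from h import *
for n in('top','scene'):
    z=np.load(n+'0.npz');d=z['d'];c=get_calibration(n)
    v,u=np.mgrid[:480,:640]
    W=(np.stack([(u-c['cx'])/c['fx'],(v-c['cy'])/c['fy'],np.ones_like(u)],-1)*d[...,None])@c['rotation'].T+c['xyz']
    W=W[d>0]
    for lo,hi in((.02,.08),(.08,.15),(.15,.25),(.25,.5)):
        m=(W[:,1]<-.2)&(W[:,1]>-.7)&(W[:,2]>lo)&(W[:,2]<hi)&(W[:,0]>.15)&(W[:,0]<1)
        if m.sum()>20: print(n,lo,hi,m.sum(),'x min',np.percentile(W[m,0],[.5,5]).round(3),'ymax',np.percentile(W[m,1],[95,99.5]).round(3),'zmax',np.percentile(W[m,2],99).round(3))
```

```text
top 0.02 0.08 2505 x min [0.337 0.346] ymax [-0.257 -0.254] zmax 0.079
top 0.08 0.15 3482 x min [0.338 0.345] ymax [-0.257 -0.254] zmax 0.149
top 0.15 0.25 11895 x min [0.346 0.358] ymax [-0.261 -0.256] zmax 0.249
top 0.25 0.5 30809 x min [0.412 0.43 ] ymax [-0.284 -0.266] zmax 0.27
scene 0.02 0.08 3232 x min [0.358 0.36 ] ymax [-0.263 -0.256] zmax 0.08
scene 0.08 0.15 7750 x min [0.353 0.355] ymax [-0.267 -0.256] zmax 0.149
scene 0.15 0.25 31756 x min [0.353 0.358] ymax [-0.274 -0.259] zmax 0.249
scene 0.25 0.5 24320 x min [0.413 0.421] ymax [-0.282 -0.267] zmax 0.269
```

```bash
python3 -m crank '[[0,0,-50,0,0,0,0.14],[0,0,-100,0,0,0,0.14],[0,0,-120,0,0,0,0.14],[35,-35,-120,0,0,0.05,0.14],[70,-70,-120,0,0,0.1,0.14],[105,-105,-120,0,0,0.15,0.14],[140,-140,-120,0,0,0.2,0.14],[175,-175,-120,0,0,0.25,0.14],[210,-210,-120,0,0,0.3,0.14],[245,-245,-120,0,0,0.34,0.14],[280,-285,-120,0,0,0.38,0.14],[310,-320,-120,0,0,0.38,0.14]]'
python3 -c "
from h import *
o=get_obs();print(o['t'],o['opening'],o['ft_force']);p=o['tool_pos'];R=np.array(o['eef_rot']);print(p,R.round(3).tolist(),w2v(p))
t=np.append(v2w(-87,-32.5),.06);print('delta tool mm',R.T@(t-p)*1000)
d=np.rad2deg(np.arctan2(R[1,0],R[0,0]));print('yaw',d)"
```

```text
t: 1.3
tool_pos: [0.3943, -0.1816, 0.3511]
eef_rot: [[0.999, -0.04, -0.0], [-0.04, -0.999, -0.0], [-0.0, 0.0, -1.0]]
ft_force: [0.6, 0.0, 0.8]
opening: 0.0116
gripper_force: 0.0
1.3 0.01157638860230782 [0.56413479 0.02855205 0.80939888]
[ 0.39434108 -0.18164856  0.35108029] [[0.999, -0.04, -0.0], [-0.04, -0.999, -0.0], [-0.0, 0.0, -1.0]] [-112.20353478 -113.14088069]
delta tool mm [ 25.20943203 -80.67647073 291.06991761]
yaw -2.3175625790684573
```

```bash
python3 -m crank '[[12,-40,0,0,0,0,0.14],[25,-80,0,0,0,0,0.14],[25,-80,50,0,0,0,0.14],[25,-80,100,0,0,0,0.14],[25,-80,150,0,0,0,0.14],[25,-80,200,0,0,0,0.14],[25,-80,240,0,0,0,0.14],[25,-80,275,0,0,0,0.14],[25,-80,291,0,0,0,0.14],[25,-80,291,0,0,0,0.14]]'
cat > look.py <<'E'
import sys
from h import *
o=get_obs(); p,d=read_camera('wrist'); np.savez(f'{sys.argv[1]}.npz',p=p,d=d,pos=o['tool_pos'],R=o['eef_rot'])
cv2.imwrite(f'pics/{sys.argv[1]}.png',p[:,:,::-1])
print(o['t'],w2v(o['tool_pos']),o['tool_pos'][2],o['ft_force'].round(2),get_calibration('wrist'))
E
python3 look.py w1
```

```text
t: 2.3
tool_pos: [0.4199, -0.1042, 0.0578]
eef_rot: [[0.999, -0.039, -0.005], [-0.039, -0.999, 0.002], [-0.005, -0.002, -1.0]]
ft_force: [0.2, 0.3, 0.8]
opening: 0.0118
gripper_force: 0.0
2.3 [-89.69816177 -34.79236447] 0.05780135081341068 [0.25 0.25 0.77] {'fx': 421.5147396049552, 'fy': 421.5147396049552, 'cx': 313.8533963733472, 'cy': 243.20213156654626, 'mount': array([[ 5.13130843e-04, -9.48618194e-01, -3.16422596e-01,
         8.14955778e-02],
       [ 9.99999794e-01,  3.64444379e-04,  5.29077791e-04,
        -2.89669653e-04],
       [-3.86574381e-04, -3.16422803e-01,  9.48618185e-01,
        -1.42450712e-01],
       [ 0.00000000e+00,  0.00000000e+00,  0.00000000e+00,
         1.00000000e+00]])}
```

View pics/w1.png

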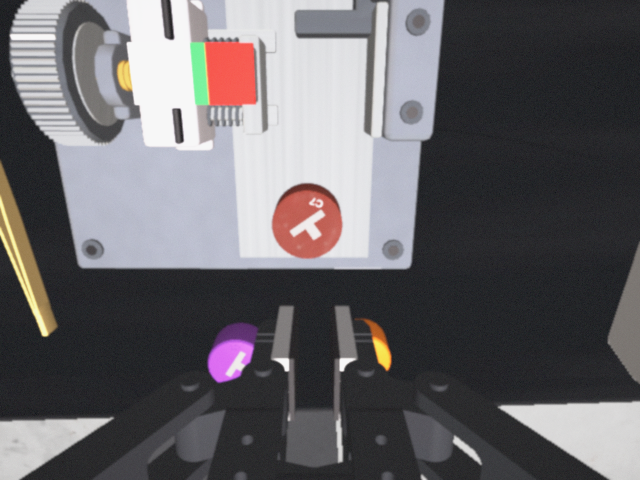

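The wrist view shows the red disc at (307,220), fingers open about 12 mm at cols 275–355, pad face at col 265, fixed jaw face at col 375 and white knurl at (35,37). The finger tips are slim, about 24 mm over both.

```bash
cat >> h.py <<'E'
def wplane(name,u,v,z):
    s=np.load(name+'.npz');c=get_calibration('wrist');M=c['mount'];R=s['R']
    d=R@M[:3,:3]@np.array([(u-c['cx'])/c['fx'],(v-c['cy'])/c['fy'],1.]);o=s['pos']+R@M[:3,3]
    return w2v(o+d*(z-o[2])/d[2])
E
python3 -c "
from h import *
print('disc',wplane('w1',307,214,.032),'jaw',wplane('w1',378,60,.046),'pad',wplane('w1',256,75,.041),'stop',wplane('w1',335,36,.0295),'wheel',wplane('w1',70,8,.039))
print('plate corners',wplane('w1',80,268,.014),wplane('w1',411,268,.014))"
```

```text
disc [-51.75440231 -31.71817095] jaw [  5.31885555 -56.04373898] pad [  0.86690142 -14.22921586] stop [ 14.75068551 -42.20929852] wheel [22.04824679 48.16970107]
plate corners [-83.12463741  76.64721633] [-82.91074597 -80.66387103]
```

```bash
python3 -m crank '[[0,-1.5,20,0,0,0,0.14],[0,-1.5,40,0,0,0,0.14],[0,-1.5,40,0,0,0,0.14],[5,-1.5,40,0,0,0,0.14],[10,-1.5,40,0,0,0,0.14],[15,-1.5,40,0,0,0,0.14],[20,-1.5,40,0,0,0,0.14],[25,-1,40,0,0,0,0.14],[30,-0.5,40,0,0,0,0.14],[35,0,40,0,0,0,0.14],[35,0,40,0,0,0,0.14]]'; python3 look.py w2|cut -c1-120
```

```text
t: 3.45
tool_pos: [0.458, -0.1063, 0.0203]
eef_rot: [[0.999, -0.039, 0.001], [-0.039, -0.999, 0.0], [0.001, -0.0, -1.0]]
ft_force: [0.0, 0.5, 0.6]
opening: 0.0124
gripper_force: 0.0
3.45 [-51.5657135  -35.31243043] 0.02034363135231735 [0.03 0.5  0.61] {'fx': 421.5147396049552, 'fy': 421.5147396049552,
         8.14950890e-02],
       [ 9.99999794e-01,  3.65770540e-04,  5.28024722e-04,
        -2.89829437e-04],
       [-3.85156033e-04, -3.16422361e-01,  9.48618333e-01,
        -1.42450678e-01],
       [ 0.00000000e+00,  0.00000000e+00,  0.00000000e+00,
         1.00000000e+00]])}
```

View pics/w2.png

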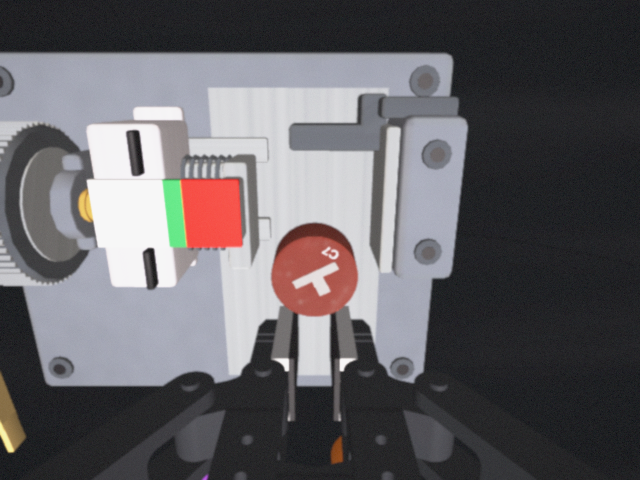

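The disc sits nested between both fingertips at (315,272). Next I check the knuckle height and width against the jaws.

```bash
python3 -c "
from h import *
s=np.load('w2.npz');c=get_calibration('wrist');M=c['mount']
for u,v in((285,312),(345,312),(262,326),(368,326),(252,345),(378,345),(262,370),(250,380),(315,265)):
    d=s['d'][v,u];q=M[:3,:3]@np.array([(u-c['cx'])/c['fx']*d,(v-c['cy'])/c['fy']*d,d])+M[:3,3];print(u,v,(q*1000).round(1))
print('disc',wplane('w2',315,270,.032),'pad',wplane('w2',245,215,.041),'jaw',wplane('w2',392,200,.046),'stop',wplane('w2',335,149,.0295))"
```

```text
285 312 [ 11.  -10.4  -8.3]
345 312 [10.5 10.9 -7.4]
262 326 [  6.8 -18.5 -10.7]
368 326 [  7.   18.8 -11. ]
252 345 [-10.9 -25.    5.2]
378 345 [-11.9  25.9   6.9]
262 370 [ 12.9 -14.2 -45.2]
250 380 [ 12.4 -17.  -48.8]
315 265 [ 30.1   0.2 -11.5]
disc [-23.15097182 -35.48383731] pad [ -1.86779672 -14.5680747 ] jaw [  3.82711079 -57.15970682] stop [ 16.27028622 -41.63907354]
```

```bash
python3 -m crank '[[5,0,0,0,0,0,0.14],[10,0,0,0,0,0,0.14],[15,0,0,0,0,0,0.14],[15,0,0,0,0,0,0.03],[15,0,0,0,0,0,0.03],[15,0,0,0,0,0,0.03],[18,0,0,0,0,0,0.03],[20,0,0,0,0,0,0.03],[22,0,0,0,0,0,0.03],[23,0,0,0,0,0,0.03],[24,0,0,0,0,0,0.03],[24,0,0,0,0,0,0.03]]'; python3 look.py w3|head -1|cut -c1-120
```

```text
t: 4.7
tool_pos: [0.4813, -0.1071, 0.0203]
eef_rot: [[0.999, -0.039, 0.0], [-0.039, -0.999, 0.0], [0.0, -0.0, -1.0]]
ft_force: [0.7, 0.3, 0.3]
opening: 0.0027
gripper_force: 0.0
4.7 [-28.19538554 -35.2525126 ] 0.02031535011216583 [0.67 0.34 0.33] {'fx': 421.5147396049552, 'fy': 421.5147396049552,
```

View pics/w3.png

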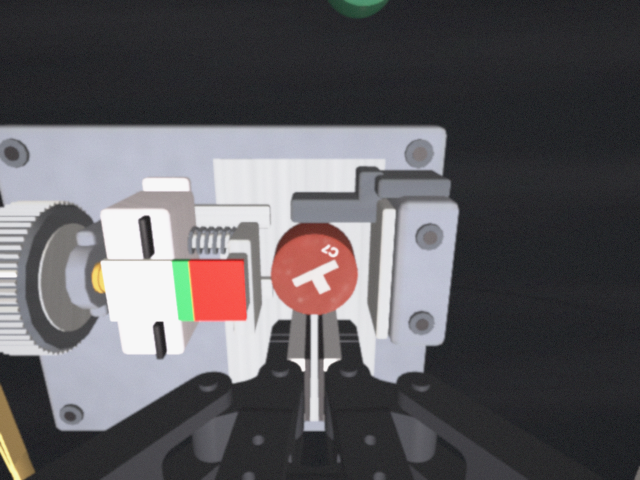

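The disc at (315,268) is between the jaws, nearly on the stop. I push a few mm more and dwell.

```bash
python3 -m crank '[[1,0,0,0,0,0,0.03],[2,0,0,0,0,0,0.03],[3,0,0,0,0,0,0.03],[3.5,0,0,0,0,0,0.03],[3.5,0,0,0,0,0,0.03]]'; python3 look.py w4|head -1|cut -c1-120
python3 -c "
from h import *
for n in('w3','w4'):
    p=np.load(n+'.npz')['p'];h=cv2.cvtColor(p,cv2.COLOR_RGB2HSV).astype(int)
    m=((h[...,0]<6)|(h[...,0]>174))&(h[...,1]>110)&(p[...,0]>90);mm=np.zeros(m.shape,np.uint8);mm[215:330,268:365]=m[215:330,268:365]
    c=max(cv2.findContours(mm,0,1)[0],key=cv2.contourArea);(x,y),r=cv2.minEnclosingCircle(c);print(n,x,y,r,wplane(n,x,y,.032),wplane(n,335,219,.0295))"
```

```text
t: 5.25
tool_pos: [0.4845, -0.1072, 0.0202]
eef_rot: [[0.999, -0.039, -0.001], [-0.039, -0.999, 0.0], [-0.001, -0.0, -1.0]]
ft_force: [-1.5, 0.0, 0.7]
opening: 0.0024
gripper_force: 0.8
5.25 [-25.07370112 -35.25859822] 0.020246561908441218 [-1.47  0.03  0.66] {'fx': 421.5147396049552, 'fy': 421.5147396049
w3 314.4596862792969 268.29058837890625 46.314205169677734 [  0.85405352 -35.23927742] [ 17.19207561 -41.94247844]
w4 313.5515441894531 269.6595458984375 45.79682540893555 [  3.52795517 -34.94471991] [ 20.34690001 -41.9468331 ]
```

```bash
python3 -m crank '[[1,0,0,0,0,0,0.03],[2,0,0,0,0,0,0.03],[2,0,0,0,0,0,0.03],[2,0,0,0,0,0,0.03]]'|egrep 'tool_pos|ft'
```

```text
tool_pos: [0.4847, -0.1073, 0.0198]
ft_force: [-8.4, 0.6, 4.6]
```

```bash
python3 -m crank '[[-8,0,0,0,0,0,0.03],[-8,0,-40,0,0,0,0.03],[-8,0,-80,0,0,0,0],[0,-42,-80,0,0,0,0],[10,-84,-80,0,0,0,0],[10,-84,-80,0,0,0,0],[13,-84,-47,0,0,0,0],[13,-84,-47,0,0,0,0],[13,-84,-47,0,0,0,0]]'|egrep 'tool_pos|ft|opening'; python3 look.py w5|head -1|cut -c1-120
```

```text
tool_pos: [0.5022, -0.0242, 0.0672]
ft_force: [0.7, 0.3, 0.2]
opening: -0.0002
6.6 [-10.57219435  48.40714433] 0.06715644402016398 [0.75 0.29 0.24] {'fx': 421.5147396049552, 'fy': 421.5147396049552,
```

View pics/w5.png

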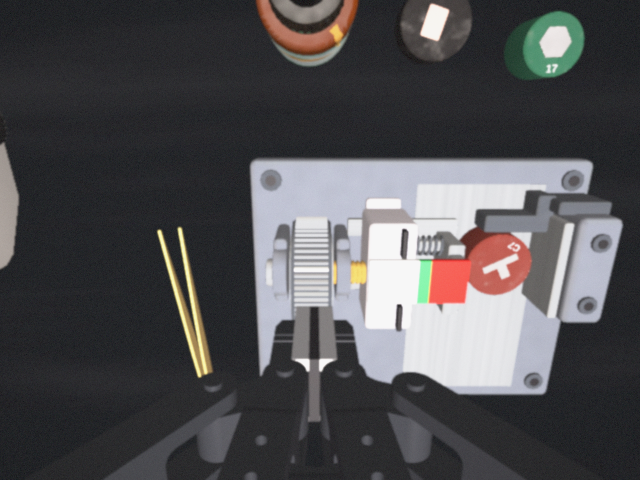

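The finger is over the wheel (313,310). Pointers are at col 403 over the white part, with green at 421–431. The disc rests on the stop at (495,260). Now I press down and take the first stroke.

```bash
python3 -m crank '[[2,0,3,0,0,0,0],[2,0,5,0,0,0,0],[2,0,6,0,0,0,0],[2,0,6.5,0,0,0,0],[2,0,6.5,0,0,0,0]]'|egrep 'tool_pos|ft|opening'
```

```text
tool_pos: [0.5064, -0.0243, 0.0628]
ft_force: [-3.2, -0.2, 12.7]
opening: -0.0002
```

```bash
python3 -m crank '[[3,0,0,0,0,0,0],[6,0,0,0,0,0,0],[9,0,0,0,0,0,0],[12,0,0,0,0,0,0],[15,0,0,0,0,0,0],[15,0,0,0,0,0,0]]'|egrep 'tool_pos|ft|opening'
cat > pt.py <<'E'
import sys
from h import *
n=sys.argv[1]
o=get_obs(); p,d=read_camera('wrist'); np.savez(f'{n}.npz',p=p,d=d,pos=o['tool_pos'],R=o['eef_rot']); cv2.imwrite(f'pics/{n}.png',p[:,:,::-1])
h=cv2.cvtColor(p,cv2.COLOR_RGB2HSV).astype(int)
g=((h[...,0]>50)&(h[...,0]<80)&(h[...,1]>180)&(h[...,2]>150)); g[:130]=0; g[450:]=0
st=cv2.connectedComponentsWithStats(g.astype(np.uint8)); k=1+np.argmax(st[2][1:,4]); x,y,w,hh,a=st[2][k]
yL=wplane(n,x,y+hh/2,.05)[1]; yR=wplane(n,x+w,y+hh/2,.05)[1]
# pointers: dark compact blobs within 25px above/below the strip
b=np.zeros(g.shape,np.uint8)
m=(p.max(2)<60).astype(np.uint8); cc=cv2.connectedComponentsWithStats(m); P=[]
for i in range(1,cc[0]):
    X,Y,W,H,A=cc[2][i]
    if 60<A<600 and H>W and abs(X-x)<90 and (abs(Y+H-y)<18 or abs(Y-y-hh)<18): P.append((*cc[3][i].round(1),wplane(n,*cc[3][i],.051)[1].round(2)))
print(o['t'],'TCP',w2v(o['tool_pos']).round(1),o['tool_pos'][2].round(4),'green px',x,x+w,'green y',yL.round(2),yR.round(2),'ptr',P)
if P: print('ptr past white/green edge mm:',yL-np.mean([q[2] for q in P]),' -> pad mm ~',6.5+yL-np.mean([q[2] for q in P]))
E
python3 pt.py w6; cp w5.npz x.npz; python3 - <<'E'
E
```

```text
tool_pos: [0.5218, -0.025, 0.0628]
ft_force: [-0.3, -0.2, 10.5]
opening: -0.0003Traceback (most recent call last):
  File "pt.py", line 7, in <module>
    st=cv2.connectedComponentsWithStats(g.astype(np.uint8)); k=1+np.argmax(st[2][1:,4]); x,y,w,hh,a=st[2][k]
                                                                 ~~~~~~~~~^^^^^^^^^^^^^
    return _wrapfunc(a, 'argmax', axis=axis, out=out, **kwds)
    return bound(*args, **kwds)
ValueError: attempt to get argmax of an empty sequence
```

```bash
python3 -c "
from h import *
for n in('w5','w6'):
    p=np.load(n+'.npz')['p'];h=cv2.cvtColor(p,cv2.COLOR_RGB2HSV)
    g=(p[...,1].astype(int)-p[...,0]>60)&(p[...,1]>100)&(h[...,0]>40)&(h[...,0]<90)
    ys,xs=np.where(g[130:]);print(n,len(xs),np.percentile(xs,[5,50,95]) if len(xs) else '',np.percentile(ys+130,[5,50,95]) if len(xs) else '',h[ys[len(ys)//2]+130,xs[len(xs)//2]])"
```

```text
w5 430 [419. 424. 429.] [262. 281. 300.] [ 71 111 246]
w6 416 [422. 427. 432.] [310. 328. 347.] [ 69 119 245]
```

```bash
python3 - <<'E'
s=open('pt.py').read()
i=s.index("g=((h"); j=s.index("g[:130]")
s=s[:i]+"g=(p[...,1].astype(int)-p[...,0]>60)&(p[...,1]>100)&(h[...,0]>40)&(h[...,0]<90); "+s[j:]
s=s.replace("o=get_obs(); p,d=read_camera('wrist'); np.savez","old=len(sys.argv)>2\nif old: z=np.load(n+'.npz'); p=z['p']; o=dict(t=0,tool_pos=z['pos'])\nelse: o=get_obs(); p,d=read_camera('wrist'); np.savez")
open('pt.py','w').write(s)
E
python3 pt.py w5 1; python3 pt.py w6 1
```

```text
0 TCP [-10.6  48.4] 0.0672 green px 417 431 green y 6.15 0.39 ptr []
0 TCP [ 9.  48.4] 0.0628 green px 421 435 green y 3.98 -1.86 ptr []
```

```bash
python3 -m crank '[[0,0,-5,0,0,0,0],[-19,0,-5,0,0,0,0],[-19,0,-5,0,0,0,0],[-19,0,0,0,0,0,0],[-19,0,0.3,0,0,0,0],[-15,0,0.3,0,0,0,0],[-11,0,0.3,0,0,0,0],[-7,0,0.3,0,0,0,0],[-3,0,0.3,0,0,0,0],[1,0,0.3,0,0,0,0],[1,0,0.3,0,0,0,0]]'|egrep 'tool_pos|ft'
python3 pt.py w7; python3 -c "
from h import *
p=np.load('w7.npz')['p'];cv2.imwrite('pics/w7c.png',cv2.resize(p[220:420,260:560,::-1],None,fx=2.6,fy=2.6,interpolation=2))"
```

```text
tool_pos: [0.5242, -0.0249, 0.0625]
ft_force: [0.5, -1.1, 13.2]
8.9 TCP [11.4 48.6] 0.0625 green px 428 442 green y 1.07 -4.77 ptr []
```

View pics/w7c.png

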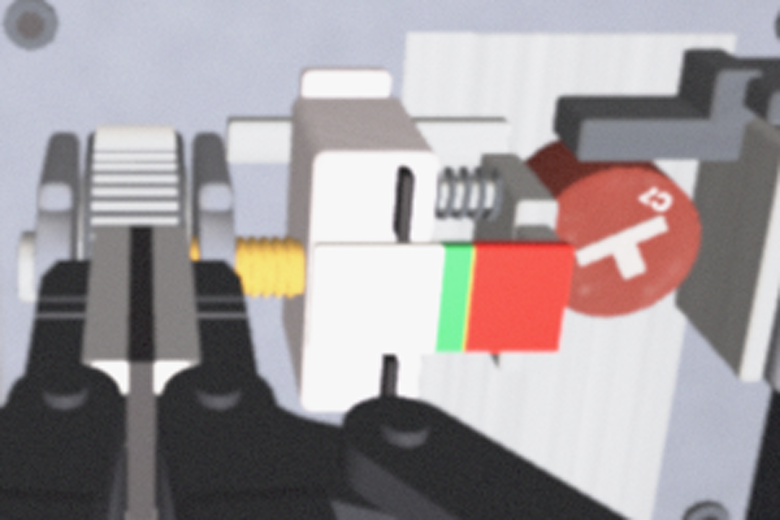

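The crop shows the carriage advancing, with the pad now at the disc and the disc at the stop. The pointers at crop x about 397 (at strip mid-row) are over white, about 6 mm left of green (440). I'll make another stroke with a better pointer measure.

```bash
python3 - <<'E'
s=open('pt.py').read()
i=s.index("# pointers"); 
s=s[:i]+'''q=p.max(2); P=[]
for r0,r1 in((y-28,y-3),(y+hh+2,y+hh+14)):
    sub=(q[r0:r1,x-60:x+40]<85).astype(np.uint8); cc=cv2.connectedComponentsWithStats(sub)
    for i in range(1,cc[0]):
        X,Y,W,H,A=cc[2][i]
        if A>25 and W<12: P.append(wplane(n,X+W/2+x-60,Y+H/2+r0,.051)[1].round(2))
print(round(float(o['t']),2),'TCP',w2v(o['tool_pos']).round(1),o['tool_pos'][2].round(4),'green y',yL.round(2),yR.round(2),'ptr',P)
if P: print('pad mm ~',(6.5+yL-np.mean(P)).round(2))
'''
open('pt.py','w').write(s)
E
for i in 5 6 7; do python3 pt.py w$i 1; done
python3 -m crank '[[0,0,-5,0,0,0,0],[-21,0,-5,0,0,0,0],[-21,0,-5,0,0,0,0],[-21,0,0,0,0,0,0],[-21,0,0,0,0,0,0],[-17,0,0,0,0,0,0],[-13,0,0,0,0,0,0],[-9,0,0,0,0,0,0],[-5,0,0,0,0,0,0],[-1,0,0,0,0,0,0],[-1,0,0,0,0,0,0]]'|egrep 'tool_pos|ft'
python3 pt.py w8
```

```text
0.0 TCP [-10.6  48.4] 0.0672 green y 6.15 0.39 ptr [np.float64(13.24), np.float64(12.91)]
pad mm ~ -0.42
0.0 TCP [ 9.  48.4] 0.0628 green y 3.98 -1.86 ptr [np.float64(10.81), np.float64(10.8)]
pad mm ~ -0.33
0.0 TCP [11.4 48.6] 0.0625 green y 1.07 -4.77 ptr [np.float64(8.02), np.float64(8.09)]
pad mm ~ -0.48
tool_pos: [0.5234, -0.0248, 0.0626]
ft_force: [0.6, -0.5, 14.8]
10.05 TCP [10.6 48.6] 0.0626 green y -1.74 -7.58 ptr [np.float64(5.11), np.float64(5.2)]
pad mm ~ -0.39
```

Pad readings have a steady offset of -0.4 with the pad unpressed, so the measure works. Continuing the strokes.

```bash
python3 -m crank '[[0,0,-5,0,0,0,0],[-20,0,-5,0,0,0,0],[-20,0,-5,0,0,0,0],[-20,0,0,0,0,0,0],[-20,0,0,0,0,0,0],[-16,0,0,0,0,0,0],[-12,0,0,0,0,0,0],[-8,0,0,0,0,0,0],[-4,0,0,0,0,0,0],[0,0,0,0,0,0,0],[0,0,0,0,0,0,0]]'|egrep 'tool_pos|ft'
python3 pt.py w9
```

```text
tool_pos: [0.5236, -0.0248, 0.0625]
ft_force: [-0.1, -2.0, 14.9]
11.2 TCP [10.8 48.7] 0.0625 green y -3.81 -9.65 ptr [np.float64(2.31), np.float64(2.26)]
pad mm ~ 0.4
```

```bash
python3 -m crank '[[0,0,-5,0,0,0,0],[-20,0,-5,0,0,0,0],[-20,0,-5,0,0,0,0],[-20,0,0,0,0,0,0],[-20,0,0,0,0,0,0],[-16,0,0,0,0,0,0],[-12,0,0,0,0,0,0],[-8,0,0,0,0,0,0],[-4,0,0,0,0,0,0],[0,0,0,0,0,0,0],[0,0,0,0,0,0,0]]'|egrep 'tool_pos|ft'
python3 pt.py w10
```

```text
tool_pos: [0.5236, -0.0248, 0.0625]
ft_force: [0.5, -0.1, 14.8]
12.35 TCP [10.8 48.6] 0.0625 green y -3.84 -9.68 ptr [np.float64(-0.56), np.float64(-0.53)]
pad mm ~ 3.21
```

```bash
python3 -m crank '[[0,0,-5,0,0,0,0],[-20,0,-5,0,0,0,0],[-20,0,-5,0,0,0,0],[-20,0,0,0,0,0,0],[-20,0,0,0,0,0,0],[-16,0,0,0,0,0,0],[-12,0,0,0,0,0,0],[-8,0,0,0,0,0,0],[-4,0,0,0,0,0,0],[0,0,0,0,0,0,0],[0,0,0,0,0,0,0]]'|egrep 'tool_pos|ft'
python3 pt.py w11
```

```text
tool_pos: [0.5236, -0.0248, 0.0625]
ft_force: [0.4, -0.5, 17.0]
13.5 TCP [10.8 48.6] 0.0625 green y -3.84 -9.68 ptr [np.float64(-3.38), np.float64(-3.5)]
pad mm ~ 6.1
```

```bash
python3 -m crank '[[0,0,-5,0,0,0,0],[-20,0,-5,0,0,0,0],[-20,0,-5,0,0,0,0],[-20,0,0,0,0,0,0],[-20,0,0,0,0,0,0],[-16,0,0,0,0,0,0],[-12,0,0,0,0,0,0],[-8,0,0,0,0,0,0],[-4,0,0,0,0,0,0],[-2,0,0,0,0,0,0],[-2,0,0,0,0,0,0]]'|egrep 'tool_pos|ft'
python3 pt.py w12
```

```text
tool_pos: [0.5215, -0.0248, 0.0627]
ft_force: [-1.4, -1.2, 18.9]
14.65 TCP [ 8.7 48.6] 0.0627 green y -3.71 -9.95 ptr [np.float64(-6.04), np.float64(-5.93)]
pad mm ~ 8.78
```

Pad is now at about 9.0 mm, the middle of the green. I lift clear, back off and take a final look.

```bash
python3 -m crank '[[0,0,-20,0,0,0,0],[0,0,-60,0,0,0,0],[-20,30,-90,0,0,0,0],[-50,60,-110,0,0,0,0],[-60,75,-120,0,0,0,0],[-60,75,-120,0,0,0,0],[-60,75,-120,0,0,0,0]]'|egrep 'tool_pos|ft'
python3 pt.py w13; python3 -c "
from h import *
p=np.load('w13.npz')['p'];cv2.imwrite('pics/w13b.png',cv2.resize(p[:320,120:550,::-1],None,fx=1.8,fy=1.8,interpolation=2))"
```

```text
tool_pos: [0.4558, -0.0973, 0.1803]
ft_force: [-0.5, 0.4, 0.1]
15.4 TCP [-54.1 -26.4] 0.1803 green y -4.82 -8.63 ptr []
```

View pics/w13b.png

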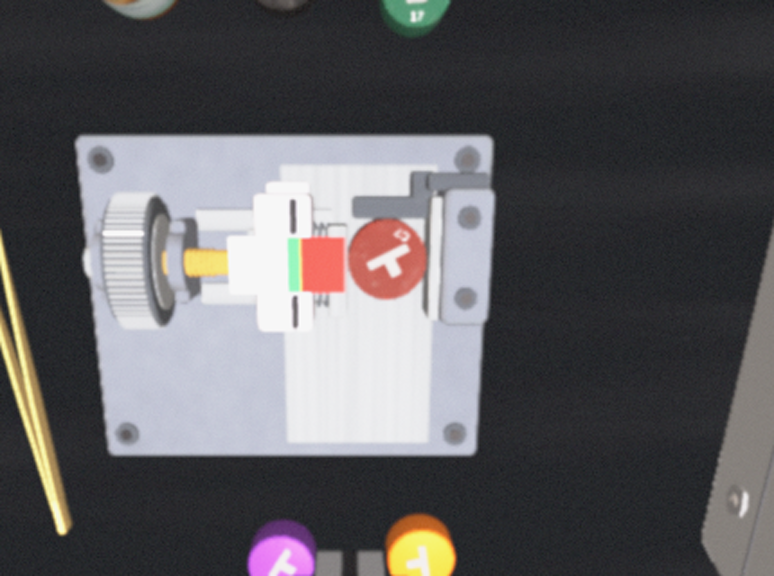

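The pointers (crop col 294) stand in the middle of the green (288–302). The red disc (388,258) touches the stop, fixed jaw and pad, and the hand is clear.

```bash
python3 -c "from station import *; print(sign_off())"
```

```text
the job is handed in; nothing more can be done
None
```

The red section is clamped against the stop and the fixed jaw, with the pad pressed back about 9 mm (middle of the green) and the hand clear; I handed the job in at about 15.5 s, and the sign-off gave no verdict.

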